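# Clear the dip bowls after dinner

## Robot

A 7-joint arm with a two-finger parallel gripper is mounted at the origin on the work surface. World frame = base frame: x ahead of the robot, y to its left, z up, the work surface at z = 0. Lengths are in m, angles in rad, forces in N, time in s.
With the tool pointing down it reaches from about 0.4 to 0.85 m from the base axis. Payload 6.9 kg.
Tool frame: the origin (TCP) lies midway between the tips of the shut fingers; the grasp point (between the pads) lies 19 mm behind it; z points along the fingers, y is the line along which they close (so a half turn about z gives the same grasp; the last joint's range is limited). The gripper opens to 85 mm and grips with 20 to 120 N. Pads are 22 mm wide; open, the fingers measure 114 mm over their backs; the gripper's body (76 mm by 85 mm) begins 54 mm behind the grasp point. The pads swing forward as they close: fully open they stand 13 mm farther back than shut.
Start: joints at [-1.157, 0.507, -0.238, 1.5, 0.126, 1.149, -0.155], TCP at [0.189, 0.596, 0.231] pointing down, gripper open.
Joint ranges: [-3.08, 3.08], [-0.24, 2.05], [-1.43, 1.35], [0, 2.5], [-1.52, 4.66], [0.17, 1.96], [-2.89, 2.89]. Speed limits (rad/s): [2.39, 2.39, 3.14, 3.14, 3.14, 3.14, 3.14].

## Interface

Orientations are given as [roll, pitch, yaw] about the fixed x, y, z axes, in that order (R = Rz(yaw) Ry(pitch) Rx(roll)).
In Python, from bench import ctrl, camera, camera_info gives the robot as it stands.
- The arm moves only by the tool apply_moves, never from a script. Its argument "moves" is a list of rows, each a list of 7 numbers: the shift along the tool's x, y, z in cm, then the turn, a rotation vector about the tool's x, y, z in rad, then the closure, from -1 (fully open) to 1 (shut). In form: [[tx, ty, tz, ax, ay, az, claw], ...]. A call has 1 to 20 rows; each row shifts and turns the commanded pose from where the row before left it, along the tool's axes as they then stand; what a row does not reach is not made up. A row lasts 1/8 s, in which the tool goes at most 62.5 mm and 10.7 degrees, less where a joint would pass 70% of its speed; a pose out of reach is approached as far as the arm can. A call with a gripper value outside its range is refused whole. The fingers move at their own pace and stop on an object; the grip force is fixed at half the most. Time passes only in rows, so rows that do not move let the fingers close. It gives the time, the measured TCP pose, the force, the opening and the grip force at its end, in the units of the state.
- ctrl.state(): the state, without advancing time (a new reading comes with each control period).
- camera(name): name is "scene" or "top" or "wrist"; returns the picture (420x560x3 uint8, red, green, blue); there is no depth.
- camera_info(name): a dict with "K" (3x3 intrinsics, pixels), "origin" and "rotation" of the camera in the world. Camera axes: x right, y up, looking along -z (the intrinsics and any distortion apply to the point x, -y, -z); pixel columns grow to the right and rows downward; lengths in m; the calibration is good to about 2 mm. A picture is of the moment at which its call begins: read the wrist's pose just before it. camera_info takes no time and is no camera call; for the wrist camera it gives the pose at the moment of the call.
- ctrl.hand_in(): hands the job in; it is judged then, once.
The state is a dict: "time": time; "q": joint angles; "qd": joint speeds; "tau": joint torques, N m; "eef_pos": TCP position; "ee_rot": TCP orientation; "force": force on the tool from outside, world axes, zero at the start; "ft_torque": the same for the moment, N m; "grip_width": finger opening in m; "finger_force": force on a finger pad.
Only numpy, scipy, OpenCV 4.12 (cv2) and the standard library are available. Lean on these libraries where they do the work, as an engineer would, in place of code of your own. Each camera call takes 0.05 s, during which the arm holds its last target. There are 200 camera calls.

## Task

Clear away the dip set after dinner: nest every loose bowl on the table in size order inside the terracotta crock, largest outermost, each standing upright on the floor of the next larger one, and then close the crock with its conical lid, fully home. Also slip every brass napkin ring over the post of the wooden holder, and leave the jar, mill, tumbler and the two shakers where they stand.

Things in the scene. Friction and masses are not known exactly. Their poses are not given: they have to be found in the camera images.
- crock: terracotta crock, the outermost vessel, open on top, standing on the table: round, slightly tapered, outer diameter 160 at the rim and 146 at the foot, wall 8, height 56, solid base 12 thick (the inner floor is 12 above the underside); origin at the centre of the underside, z up
- bowl_blue: blue bowl, the largest of the loose bowls (may be absent): open on top, round, slightly tapered, outer diameter 136 at the rim and 122 at the foot, wall 8, height 56, solid base 12 thick; origin at the centre of the underside, z up out of the mouth. Standing in a larger vessel it has at least 4 of play all round and its rim stands 12 higher
- bowl_white: white bowl, the second largest of the loose bowls (may be absent): open on top, round, slightly tapered, outer diameter 112 at the rim and 98 at the foot, wall 8, height 56, solid base 12 thick; origin at the centre of the underside, z up out of the mouth. Standing in a larger vessel it has at least 4 of play all round and its rim stands 12 higher
- bowl_yellow: yellow bowl, the third of the loose bowls (may be absent): open on top, round, slightly tapered, outer diameter 88 at the rim and 74 at the foot, wall 8, height 56, solid base 12 thick; origin at the centre of the underside, z up out of the mouth. Standing in a larger vessel it has at least 4 of play all round and its rim stands 12 higher
- bowl_green: green bowl, the smallest of the loose bowls (may be absent): open on top, round, slightly tapered, outer diameter 64 at the rim and 50 at the foot, wall 8, height 56, solid base 12 thick; origin at the centre of the underside, z up out of the mouth. Standing in a larger vessel it has at least 4 of play all round and its rim stands 12 higher
- lid: terracotta conical lid of the crock, hollow below: 178 across its lower edge; a skirt 8 deep, 167 inside, goes round the crock's rim, which carries the lid; the hollow clears the nested bowls; knob 28 to 30 across on the axis, from 72 to 99 above the lower edge; origin at the centre of the lower edge, z up; closed, it lies 48 above the crock's origin
- holder: fixed wooden napkin-ring holder: round base 72 across and 10 thick, upright post 30 across with a bevelled top, its tip 92 above the table; origin at the centre of the underside, z up
- ring0: brass napkin ring (may be absent): outer diameter 52, hole 36, height 22; stands flat on the table, axis z; origin at the centre of its underside
- ring1: brass napkin ring (may be absent): outer diameter 52, hole 36, height 22; stands flat on the table, axis z; origin at the centre of its underside
- ring2: brass napkin ring (may be absent): outer diameter 52, hole 36, height 22; stands flat on the table, axis z; origin at the centre of its underside
- mustard_jar: bystander, to be left where it stands: mustard jar with a yellow cap, 52 across, 85 tall; origin at its underside, in the middle
- salt: bystander, to be left where it stands: white salt shaker, 38 across, 64 tall; origin at its underside, in the middle
- mill: bystander, to be left where it stands: wooden pepper mill, 46 across, 118 tall; origin at its underside, in the middle
- tumbler: bystander, to be left where it stands: amber glass tumbler, 64 across, 100 tall; origin at its underside, in the middle
- pepper: bystander, to be left where it stands: black pepper shaker, 38 across, 64 tall; origin at its underside, in the middle

How it is judged:
By the outcome, as a careful person would: the job done as asked, in the order asked, and still so for the second after the job is handed in, with the robot touching nothing.
Of bowl_blue, bowl_white, bowl_yellow, bowl_green only 3 to 4 are there at a start; the rules pass over those that are not, and their reading is None.
Of ring0, ring1, ring2 only 2 to 3 are there at a start; the rules pass over those that are not, and their reading is None.
At some moment in a run one of bowl_blue, bowl_white, bowl_yellow, bowl_green, ring0, ring1, ring2 may be knocked a few centimetres aside while the robot is not near it.
It also fails if it takes over 210 s, if anything falls off the work surface, if the arm or the gripper's body presses on something with over 40 N, if the wrist force passes 120 N, or if a joint passes its speed limit or range.

## Working session

There is one attempt and no reset: what is moved stays moved. The work goes in short steps, Python scripts to look and compute and a tool call to move; the robot and the scene stay as the last step left them, time stands still between calls to the robot, and variables do not carry over. Pictures are saved under pics/ and viewed, at most 14 in all, crops included, and the job is handed in when it is done.

Besides the shell and the picture viewer there is one more tool, called after "Request:" as name(argument=value, ...) on one line, values as JSON. apply_moves: Moves the arm, as the interface text tells. Its arguments: {"type":"object","properties":{"moves":{"type":"array","items":{"type":"array","items":{"type":"number"}}}},"required":["moves"]}

```bash
ls; mkdir -p pics
python3 - <<'E'
from bench import ctrl,camera,camera_info
import cv2
for n in("top","scene"):
    im=camera(n); cv2.imwrite(f"pics/{n}0.png",im[:,:,::-1]); i=camera_info(n); print(n,i)
s=ctrl.state();print(s)
E
```

```text
pics
top {'K': array([[471.31895573,   0.        , 279.63150776],
       [  0.        , 471.31895573, 210.33128231],
       [  0.        ,   0.        ,   1.        ]]), 'origin': array([0.45608546, 0.01088121, 1.30943397]), 'rotation': array([ 0.08742613, -0.0145954 , -1.59036573])}
scene {'K': array([[406.91423815,   0.        , 281.54301186],
       [  0.        , 406.91423815, 215.63015584],
       [  0.        ,   0.        ,   1.        ]]), 'origin': array([1.08900427, 0.07910968, 0.79122437]), 'rotation': array([0.64685603, 0.00480351, 1.72317297])}
{'time': 0.1, 'q': array([-1.15749832,  0.50824009, -0.23750136,  1.50103087,  0.12570144,
        1.14891203, -0.15479457]), 'qd': array([ 0.00055461, -0.00205873, -0.00097222, -0.00065704,  0.00122235,
        0.00039016, -0.00127974]), 'tau': array([-5.45545379e-03, -6.21841407e+01, -2.19489254e+00, -2.50201750e+01,
        1.25783440e-02,  7.91584054e-03, -8.40619521e-06]), 'eef_pos': array([0.18929994, 0.59516722, 0.23052475]), 'ee_rot': array([-3.13998952e+00,  4.80798777e-05,  2.83378586e+00]), 'force': array([-0.60014724, -0.3330826 ,  0.20351238]), 'ft_torque': array([-0.04923801,  0.02235305, -0.02461743]), 'finger_force': 0.0, 'grip_width': 0.08586145267639367}
```

View pics/top0.png

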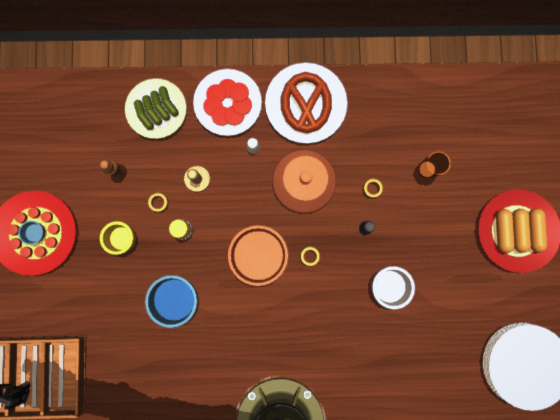

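View pics/scene0.png

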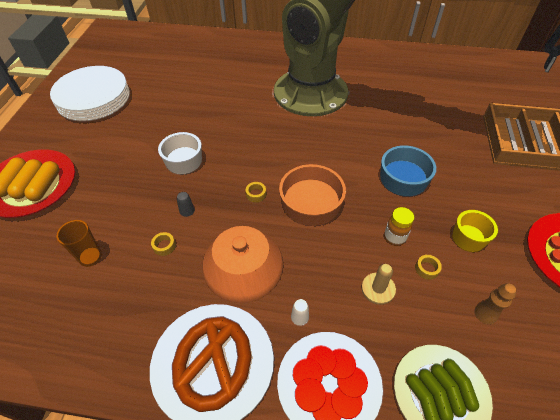

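```bash
cat > h.py <<'E'
import numpy as np, cv2
from scipy.spatial.transform import Rotation as R
from scipy.optimize import least_squares
from bench import ctrl,camera,camera_info
def rot(i):
    r=np.asarray(i["rotation"]); return r if r.shape==(3,3) else R.from_euler("xyz",r).as_matrix()
def proj(i,P):
    c=(np.asarray(P)-i["origin"])@rot(i); c=c*[1,-1,-1]; p=c@np.asarray(i["K"]).T
    return p[:,:2]/p[:,2:]
def unproj(i,uv,z):
    d=np.linalg.solve(i["K"],[uv[0],uv[1],1.])*[1,-1,-1]; d=rot(i)@d
    return i["origin"]+d*(z-i["origin"][2])/d[2]
A=np.linspace(0,2*np.pi,73)[:-1]
# profile (r,z) mm ; hsv lo, hi
BL=((95,90,40),(125,255,255)); WH=((0,0,120),(179,60,255)); YE=((24,150,90),(34,255,255))
OR=((3,110,125),(16,220,255)); BR=((20,140,70),(32,255,255)); WO=((12,60,120),(28,190,255))
O=dict(blue=([(68,56),(61,0)],BL),white=([(56,56),(49,0)],WH),yellow=([(44,56),(37,0)],YE),
 crock=([(80,56),(73,0)],OR),lid=([(89,0),(89,8),(15,99),(14,72)],OR),ring=([(26,0),(26,22)],BR),
 holder=([(36,0),(36,10),(15,80),(11,92)],WO))
def fit(im,i,name,g,z0=0.,show=None):
    prof,(lo,hi)=O[name]
    m=cv2.inRange(cv2.cvtColor(im,cv2.COLOR_RGB2HSV),lo,hi)
    def sil(x,y):
        P=np.concatenate([np.c_[x+r/1e3*np.cos(A),y+r/1e3*np.sin(A),0*A+z/1e3+z0] for r,z in prof])
        return cv2.convexHull(proj(i,P).astype(np.float32))
    w=np.zeros_like(m); h0=sil(*g); c=h0.mean(0); cv2.fillPoly(w,[(c+(h0-c)*1.35).astype(int)],255)
    m=cv2.morphologyEx(m&w,cv2.MORPH_CLOSE,np.ones((3,3)))
    n,l,st,_=cv2.connectedComponentsWithStats(m)
    if n<2: return None
    m=(l==1+np.argmax(st[1:,4])).astype(np.uint8)*255
    S=4; mb=cv2.resize(m,None,fx=S,fy=S,interpolation=cv2.INTER_LINEAR)
    ct=max(cv2.findContours((mb>127).astype(np.uint8),0,1)[0],key=cv2.contourArea)
    h=cv2.convexHull(ct)[:,0].astype(float); h=(h+.5)/S-.5
    pts=np.concatenate([np.linspace(a,b,max(2,int(np.hypot(*(b-a))*2)))[:-1] for a,b in zip(h,np.roll(h,-1,0))])
    f=lambda p:[cv2.pointPolygonTest(sil(*p[:2]),tuple(map(float,q)),True)+p[2] for q in pts]
    s=least_squares(f,[*g,0],loss="soft_l1",f_scale=.7,diff_step=1e-3,x_scale=[.01,.01,1])
    if show is not None: cv2.polylines(show,[sil(*s.x[:2]).round().astype(int)],True,(255,0,255),1)
    return s.x[:2].round(4),round(float(np.sqrt(np.mean(s.fun**2))),2),round(s.x[2],2)
E
cat > look.py <<'E'
import sys; from h import *
px=dict(blue=(172,301),white=(392,287),yellow=(118,238),crock=(258,255),lid=(304,180),holder=(197,179),ring0=(158,202),ring1=(310,256),ring2=(373,188))
T=camera("top");iT=camera_info("top");Sc=camera("scene");iS=camera_info("scene")
t=T.copy();s=Sc.copy()
for n,p in px.items():
    k=n.rstrip("012");g=unproj(iT,p,.04 if k!="ring" else .015)[:2]
    hs=cv2.cvtColor(T,cv2.COLOR_RGB2HSV)[p[1],p[0]]
    print(n,g.round(3),hs,fit(T,iT,k,g,show=t),fit(Sc,iS,k,g,show=s))
cv2.imwrite("pics/a.png",np.hstack([t[60:360,80:460],s[120:320,140:520].repeat(1,0) if 0 else cv2.copyMakeBorder(s[120:320,140:520],0,100,0,0,0)])[:,:,::-1])
E
python3 look.py
```

```text
blue [0.331 0.28 ] [107 167 200] (array([0.3328, 0.2799]), 0.2, np.float64(-0.75)) (array([0.3316, 0.2806]), 0.22, np.float64(-0.65))
white [ 0.356 -0.306] [109  11 250] (array([ 0.3561, -0.307 ]), 0.5, np.float64(0.12)) (array([ 0.3532, -0.3094]), 1.3, np.float64(-0.63))
yellow [0.501 0.424] [ 31 140 242] (array([0.5016, 0.4263]), 0.77, np.float64(-0.27)) (array([0.4919, 0.4303]), 3.09, np.float64(-2.98))
crock [0.448 0.05 ] [ 13 151 235] (array([0.4384, 0.0482]), 3.01, np.float64(7.1)) (array([0.4101, 0.0475]), 4.57, np.float64(3.73))
lid [ 0.649 -0.078] [ 11 156 234] (array([ 0.6526, -0.0756]), 2.73, np.float64(10.76)) (array([ 0.6491, -0.0793]), 3.06, np.float64(13.38))
holder [0.656 0.213] [ 17 129  71] (array([0.6644, 0.2192]), 0.17, np.float64(0.44)) (array([0.6561, 0.2124]), 0.91, np.float64(6.06))
ring0 [0.598 0.324] [  8 173 121] (array([0.5987, 0.326 ]), 0.32, np.float64(-0.66)) (array([0.5972, 0.3244]), 0.27, np.float64(-0.74))
ring1 [ 0.442 -0.091] [  9 175 115] (array([ 0.4428, -0.0897]), 0.29, np.float64(-0.27)) (array([ 0.4407, -0.0905]), 0.22, np.float64(-0.75))
ring2 [ 0.627 -0.271] [  9 177 131] (array([ 0.6278, -0.27  ]), 0.32, np.float64(-0.75)) (array([ 0.6253, -0.2712]), 0.4, np.float64(-0.81))
```

Run:
```python
import cv2
for f,L in(("top0",[("yellow",238,96,142,2),("crock",255,224,292,3),("lid",180,268,340,3),("holder",183,180,214,2),("white",287,368,418,3)]),("scene0",[("yellow",232,448,502,3),("crock",195,274,352,4),("lid",262,198,286,4),("holder",290,356,402,2),("white",150,154,208,3)])):
    h=cv2.cvtColor(cv2.imread(f"pics/{f}.png"),cv2.COLOR_BGR2HSV)
    for n,r,a,b,k in L: print(f,n,' '.join("%d/%d/%d"%tuple(h[r,c]) for c in range(a,b,k)))
```

```text
top0 yellow 9/176/113 10/170/120 31/157/232 29/168/210 19/187/117 18/192/114 19/194/113 30/155/227 31/141/242 31/141/242 31/137/243 31/139/243 31/140/243 31/140/243 31/139/243 31/137/243 31/140/243 31/149/243 30/162/227 20/188/80 11/170/63 8/169/107 8/177/115
top0 crock 8/171/112 9/169/143 10/165/206 9/175/96 12/152/235 12/154/235 13/152/235 13/149/235 13/152/235 13/153/234 13/150/235 13/150/236 13/151/235 13/150/235 13/151/235 13/151/235 12/153/235 13/152/235 13/150/236 13/151/235 9/175/112 12/153/231 8/172/111
top0 lid 8/173/121 8/173/115 8/175/156 8/173/161 8/176/165 11/160/218 13/152/235 13/149/235 13/150/235 13/152/235 13/151/234 8/176/138 12/156/234 11/157/235 9/172/200 13/152/235 12/153/235 12/152/236 12/153/235 12/154/235 9/170/181 8/174/160 8/174/155 9/175/121
top0 holder 8/171/116 8/172/117 14/145/130 27/94/236 28/91/238 18/130/189 15/138/172 17/141/121 15/137/93 16/136/105 20/120/189 27/96/237 26/99/238 27/93/238 21/120/211 9/174/119 8/169/127
top0 white 9/177/82 11/79/81 108/10/249 109/11/250 108/10/249 106/11/250 108/10/249 109/11/250 109/11/250 106/11/250 106/11/250 106
[... 524 characters left out ...]
10/176/122 10/184/168 11/189/174 11/189/185 13/185/228 13/181/230 13/183/228 13/182/229 14/178/229 13/174/228 13/180/229 14/178/229 13/177/229 13/174/230 13/179/229 13/179/228 11/187/181 11/184/176 10/186/169 10/188/159 11/182/119
scene0 holder 10/168/123 10/171/124 11/179/124 17/137/99 19/147/228 22/133/228 23/133/227 23/134/227 21/140/226 18/141/116 17/143/116 18/141/119 18/143/116 18/143/114 18/138/111 23/130/225 21/137/227 22/138/228 26/123/228 23/131/227 13/177/131 12/193/123 11/186/129
scene0 white 12/184/122 11/177/121 103/19/242 17/47/109 18/41/137 15/51/151 16/50/154 105/17/240 104/18/242 103/19/242 102/18/242 103/20/242 102/18/242 104/18/241 30/4/197 108/16/206 11/172/86 11/185/127
```

```bash
sed -i 's/^BL=.*/BL=((95,90,40),(125,255,255)); WH=((0,0,70),(179,90,255)); YE=((17,120,75),(34,255,255))/; s/^OR=.*/OR=((3,110,148),(16,220,255)); BR=((20,140,70),(32,255,255)); WO=((14,60,85),(32,160,255))/' h.py; sed -i 's/MORPH_CLOSE,np.ones((3,3)))/MORPH_CLOSE,np.ones((3,3)));m=cv2.morphologyEx(m,cv2.MORPH_OPEN,np.ones((2,2)))/' h.py; python3 look.py
```

```text
blue [0.331 0.28 ] [107 165 202] (array([0.33  , 0.2773]), 0.21, np.float64(-0.73)) (array([0.3348, 0.2829]), 0.22, np.float64(-0.71))
white [ 0.356 -0.306] [108  10 249] (array([ 0.3531, -0.3086]), 0.35, np.float64(0.53)) (array([ 0.3573, -0.3035]), 0.31, np.float64(-0.1))
yellow [0.501 0.424] [ 31 139 242] (array([0.4988, 0.4237]), 0.58, np.float64(0.28)) (array([0.5028, 0.4269]), 0.32, np.float64(0.12))
crock [0.448 0.05 ] [ 13 151 236] (array([0.4458, 0.0482]), 0.22, np.float64(0.36)) (array([0.4346, 0.0527]), 2.53, np.float64(-3.24))
lid [ 0.649 -0.078] [ 11 158 233] (array([ 0.6511, -0.0826]), 0.2, np.float64(-1.13)) (array([ 0.6462, -0.0804]), 1.7, np.float64(-0.26))
holder [0.656 0.213] [ 15 133  71] (array([0.6605, 0.2166]), 0.24, np.float64(0.13)) (array([0.6647, 0.2205]), 0.32, np.float64(-0.19))
ring0 [0.598 0.324] [  8 174 120] (array([0.5962, 0.3235]), 0.36, np.float64(-0.8)) (array([0.5991, 0.3269]), 0.45, np.float64(-0.94))
ring1 [ 0.442 -0.091] [  9 174 114] (array([ 0.44  , -0.0924]), 0.29, np.float64(-0.28)) (array([ 0.4433, -0.0873]), 0.29, np.float64(-0.89))
ring2 [ 0.627 -0.271] [  8 173 131] (array([ 0.6249, -0.2727]), 0.32, np.float64(-0.77)) (array([ 0.6282, -0.2676]), 0.36, np.float64(-0.84))
```

View pics/a.png

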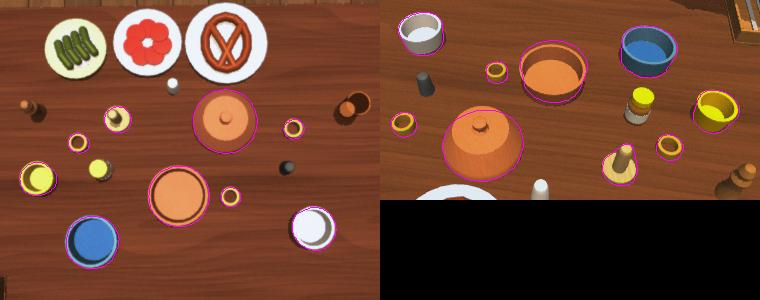

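```bash
python3 - <<'E'
from h import *
for n in("top","scene","wrist"):
  for k in range(3):
    i=camera_info(n); print(n,i["origin"],i["rotation"],np.asarray(i["K"])[0,0])
E
sed -i 's/;m=cv2.morphologyEx(m,cv2.MORPH_OPEN,np.ones((2,2)))//' h.py; python3 look.py
```

```text
blue [0.331 0.28 ] [107 166 200] (array([0.3327, 0.28  ]), 0.21, np.float64(-0.73)) (array([0.3316, 0.2806]), 0.21, np.float64(-0.65))
white [ 0.356 -0.306] [106  11 249] (array([ 0.3557, -0.3061]), 0.35, np.float64(0.54)) (array([ 0.3545, -0.3071]), 0.24, np.float64(-0.0))
yellow [0.501 0.424] [ 31 140 243] (array([0.5015, 0.4262]), 0.51, np.float64(0.32)) (array([0.5003, 0.425 ]), 0.32, np.float64(0.15))
crock [0.448 0.05 ] [ 13 153 235] (array([0.4485, 0.0508]), 0.21, np.float64(0.35)) (array([0.4317, 0.05  ]), 2.53, np.float64(-3.2))
lid [ 0.649 -0.078] [ 11 157 233] (array([ 0.654 , -0.0798]), 0.19, np.float64(-1.12)) (array([ 0.6439, -0.083 ]), 1.69, np.float64(-0.13))
holder [0.656 0.213] [ 16 135  70] (array([0.6634, 0.2194]), 0.24, np.float64(0.11)) (array([0.6626, 0.2185]), 0.33, np.float64(-0.14))
ring0 [0.598 0.324] [  8 171 122] (array([0.5985, 0.3258]), 0.31, np.float64(-0.6)) (array([0.5967, 0.3251]), 0.43, np.float64(-1.04))
ring1 [ 0.442 -0.091] [  9 174 113] (array([ 0.4427, -0.0898]), 0.28, np.float64(-0.31)) (array([ 0.441 , -0.0906]), 0.22, np.float64(-0.7))
ring2 [ 0.627 -0.271] [  8 173 131] (array([ 0.6278, -0.27  ]), 0.32, np.float64(-0.78)) (array([ 0.626 , -0.2707]), 0.32, np.float64(-0.67))
```

Request:
apply_moves(moves=[[0, 0, 0, 0, 0, -0.154, 0.3], [0, 0, 0, 0, 0, -0.154, 0.3], [-1.4, -2.5, 1.1, 0, 0, 0, 0.3], [-1.4, -2.5, 1.1, 0, 0, 0, 0.3], [-1.4, -2.5, 1.1, 0, 0, 0, 0.3], [-1.4, -2.5, 1.1, 0, 0, 0, 0.3], [-1.4, -2.5, 1.1, 0, 0, 0, 0.3], [-1.4, -2.5, 1.1, 0, 0, 0, 0.3], [-1.4, -2.5, 1.1, 0, 0, 0, 0.3], [-1.4, -2.5, 1.1, 0, 0, 0, 0.3], [-1.4, -2.5, 1.1, 0, 0, 0, 0.3], [-1.4, -2.5, 1.1, 0, 0, 0, 0.3], [0, 0, 0, 0, 0, 0, 0.3], [0, 0, 0, 0, 0, 0, 0.3]])

```text
time: 2.15
eef_pos: [0.3294, 0.3465, 0.1216]
ee_rot: [3.141, 0.0, -3.141]
force: [-0.6, -0.0, 0.1]
grip_width: 0.0299
finger_force: 0.0
```

```bash
cat > w.py <<'E'
from h import *
import sys
# usage: w.py pic|- name:x:y[:z] ...  (wrist fit)   cam via 'top:'
s=ctrl.state(); print("t",s["time"],"p",s["eef_pos"].round(4),"rpy",s["ee_rot"].round(4),"w",round(s["grip_width"],4),"F",s["force"].round(1),"q",s["q"].round(2))
cam=sys.argv[1]; out=sys.argv[2]
i=camera_info(cam); im=camera(cam); sh=im.copy()
for a in sys.argv[3:]:
    n,*v=a.split(":"); v=list(map(float,v)); print(n,fit(im,i,n,v[:2],v[2] if len(v)>2 else 0,show=sh))
if out!="-": cv2.imwrite(f"pics/{out}.png",sh[:,:,::-1])
E
python3 w.py wrist w1 blue:.332:.28
```

```text
t 2.15 p [0.3294 0.3465 0.1216] rpy [ 3.1405e+00  3.0000e-04 -3.1413e+00] w 0.0299 F [-0.6 -0.   0.1] q [-0.66  0.42 -0.29  2.03  0.18  0.71  0.52]
blue (array([0.3232, 0.2907]), 1.74, np.float64(-36.21))
```

View pics/w1.png

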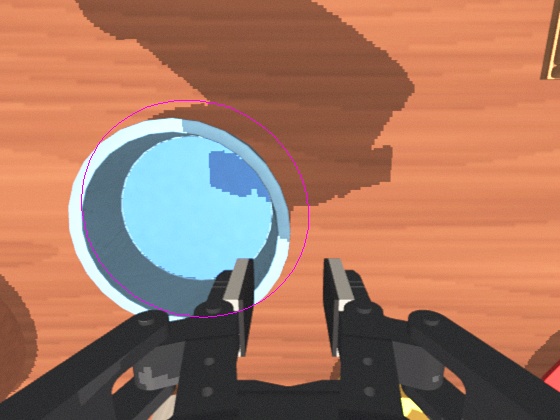

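Run:
```python
from h import *
i=camera_info("wrist")
for c in((.332,.280),):
    p=proj(i,np.c_[c[0]+.068*np.cos(A),c[1]+.068*np.sin(A),0*A+.056]); print(p.min(0),p.max(0))
print(proj(i,[ctrl.state()["eef_pos"]]))
```

```text
[ 65.1844678  116.33498396] [289.94428263 328.31785756]
[[288.1226275  276.60738305]]
```

Request:
apply_moves(moves=[[-0.26, 0.57, 0, 0, 0, 0, 0.3], [0, 0, 0, 0.124, 0, 0, 0.3], [0, 0, 2.5, 0, 0, 0, 0.3], [0, 0, 2.5, 0, 0, 0, 0.3], [0, 0, 2.0, 0, 0, 0, 0.3], [0, 0, 1.15, 0, 0, 0, 0.3], [0, 0, 0, 0, 0, 0, 0.3], [0, 0, 0, 0, 0, 0, 1], [0, 0, 0, 0, 0, 0, 1], [0, 0, 0, 0, 0, 0, 1], [0, 0, 0, 0, 0, 0, 1], [0, 0, 0, 0, 0, 0, 1], [0, 0, 0, 0, 0, 0, 1]])

```text
time: 3.82
eef_pos: [0.3323, 0.3418, 0.0411]
ee_rot: [-3.019, 0.001, -3.141]
force: [-0.8, 0.5, 6.2]
grip_width: 0.0067
finger_force: 61.4
```

Request:
apply_moves(moves=[[0, -0.06, -0.5, 0, 0, 0, 1], [0, -0.12, -1, 0, 0, 0, 1], [0, -0.19, -1.5, 0, 0, 0, 1], [0, -0.19, -1.5, 0, 0, 0, 1], [0, -0.19, -1.5, 0, 0, 0, 1], [0, -0.19, -1.5, 0, 0, 0, 1], [0, -0.19, -1.5, 0, 0, 0, 1], [0, 0, 0, 0, 0, 0, 1], [0, 0, 0, 0, 0, 0, 1]])

```text
time: 4.95
eef_pos: [0.3319, 0.341, 0.1309]
ee_rot: [-3.017, -0.0, -3.141]
force: [-0.2, 0.8, -1.3]
grip_width: 0.0066
finger_force: 60.4
```

```bash
python3 w.py wrist w2
```

```text
t 4.95 p [0.3319 0.341  0.1309] rpy [-3.0173e+00 -2.0000e-04 -3.1415e+00] w 0.0066 F [-0.2  0.8 -1.3] q [-0.74  0.45 -0.25  1.95  0.23  0.88  0.45]
```

View pics/w2.png

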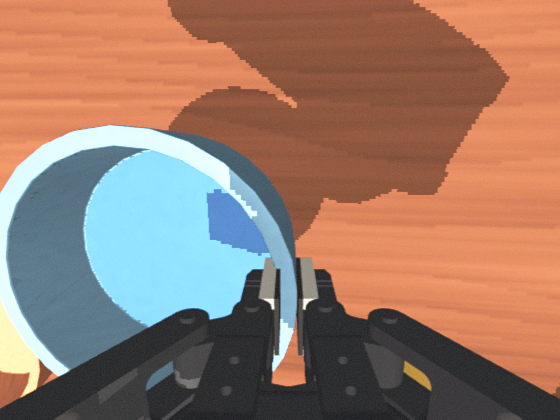

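Request:
apply_moves(moves=[[-1.16, -2.27, 0.283, 0, 0, 0, 1], [-1.16, -2.27, 0.283, 0, 0, 0, 1], [-1.16, -2.27, 0.283, 0, 0, 0, 1], [-1.16, -2.27, 0.283, 0, 0, 0, 1], [-1.16, -2.27, 0.283, 0, 0, 0, 1], [-1.16, -2.27, 0.283, 0, 0, 0, 1], [-1.16, -2.27, 0.283, 0, 0, 0, 1], [-1.16, -2.27, 0.283, 0, 0, 0, 1], [-1.16, -2.27, 0.283, 0, 0, 0, 1], [-1.16, -2.27, 0.283, 0, 0, 0, 1], [0, 0, 0, 0, 0, 0, 1], [0, 0, 0, 0, 0, 0, 1], [0, 0, 0, 0, 0, 0, 1]])

```text
time: 6.62
eef_pos: [0.4476, 0.1134, 0.1309]
ee_rot: [-3.018, -0.001, -3.14]
force: [-0.4, -0.2, -2.2]
grip_width: 0.0065
finger_force: 60.4
```

```bash
python3 w.py scene s2 blue:.448:.0505:.09; python3 w.py top - blue:.448:.0505:.09 white:.355:-.3065 yellow:.501:.4255 ring:.5975:.3255 ring:.442:-.09 ring:.627:-.27; python3 -c "
import cv2;a=cv2.imread('pics/s2.png');cv2.imwrite('pics/s2c.png',cv2.resize(a[80:280,180:480],None,fx=2,fy=2))"
```

```text
t 6.625 p [0.4476 0.1134 0.1309] rpy [-3.0179e+00 -6.0000e-04 -3.1398e+00] w 0.0065 F [-0.4 -0.2 -2.2] q [-0.26  0.4  -0.19  2.03  0.26  0.79  0.95]
blue (array([0.4506, 0.0509]), 1.27, np.float64(-0.9))
t 6.675 p [0.4477 0.1133 0.131 ] rpy [-3.0178e+00 -4.0000e-04 -3.1398e+00] w 0.0066 F [ 1.7 -0.4 -0.9] q [-0.26  0.4  -0.19  2.03  0.26  0.79  0.95]
blue (array([0.4504, 0.0508]), 0.4, np.float64(-0.95))
white (array([ 0.3557, -0.3061]), 0.34, np.float64(0.54))
yellow (array([0.5015, 0.4264]), 0.59, np.float64(0.28))
ring (array([0.599 , 0.3259]), 0.3, np.float64(-0.72))
ring (array([ 0.4429, -0.0897]), 0.3, np.float64(-0.25))
ring (array([ 0.6277, -0.27  ]), 0.32, np.float64(-0.76))
```

View pics/s2c.png

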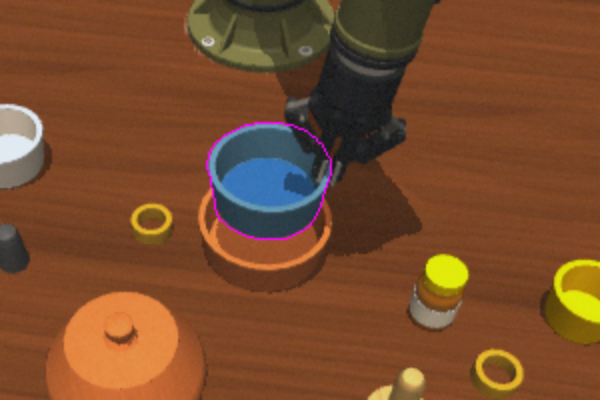

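Request:
apply_moves(moves=[[0.1, 0.19, 1.5, 0, 0, 0, 1], [0, 0.19, 1.5, 0, 0, 0, 1], [0, 0.19, 1.5, 0, 0, 0, 1], [0, 0.12, 1.0, 0, 0, 0, 1], [0, 0.12, 1.0, 0, 0, 0, 1], [0, 0.085, 0.69, 0, 0, 0, 1], [0, 0, 0, 0, 0, 0, 1], [0, 0, 0, 0, 0, 0, 1]])

```text
time: 7.72
eef_pos: [0.4472, 0.1125, 0.0589]
ee_rot: [-3.018, 0.0, -3.141]
force: [-0.7, -0.3, -0.7]
grip_width: 0.0065
finger_force: 60.4
```

Request:
apply_moves(moves=[[0, 0, 0, 0, 0, 0, 0.3], [0, 0, 0, 0, 0, 0, 0.3], [0, 0, 0, 0, 0, 0, 0.3], [0, 0, 0, 0, 0, 0, 0.3], [0, 0, -2.0, 0, 0, 0, 0.3], [0, 0, -2.5, 0, 0, 0, 0.3], [0, 0, -2.5, 0, 0, 0, 0.3], [0, 0, -3.0, 0, 0, 0, 0.3], [0, 0, 0, -0.124, 0, 0, 0.3], [0, 0, 0, -0.124, 0, 0, 0.3], [0.66, -3.52, -0.16, 0, 0, 0, 0.3], [0.66, -3.52, -0.16, 0, 0, 0, 0.3], [0.66, -3.52, -0.16, 0, 0, 0, 0.3], [0.66, -3.52, -0.16, 0, 0, 0, 0.3], [0.66, -3.52, -0.16, 0, 0, 0, 0.3], [0.66, -3.52, -0.16, 0, 0, 0, 0.3], [0.66, -3.52, -0.16, 0, 0, 0, 0.3], [0.66, -3.52, -0.16, 0, 0, 0, 0.3]])

```text
time: 9.98
eef_pos: [0.3939, -0.1574, 0.1358]
ee_rot: [3.018, 0.0, -3.141]
force: [0.1, -0.4, 0.0]
grip_width: 0.0298
finger_force: 0.0
```

Request:
apply_moves(moves=[[0.66, -3.52, -0.16, 0, 0, 0, 0.3], [0.66, -3.52, -0.16, 0, 0, 0, 0.3], [0.66, -3.52, -0.16, 0, 0, 0, 0.3], [0.66, -3.52, -0.16, 0, 0, 0, 0.3], [0.66, -3.52, -0.16, 0, 0, 0, 0.3], [0.66, -3.52, -0.16, 0, 0, 0, 0.3], [0, 0, 0, 0, 0, 0, 0.3], [0, 0, 0, 0, 0, 0, 0.3]])

```text
time: 10.98
eef_pos: [0.3548, -0.3663, 0.119]
ee_rot: [3.017, -0.0, -3.141]
force: [0.1, 0.1, -0.3]
grip_width: 0.0299
finger_force: 0.0
```

```bash
python3 w.py scene - blue:.448:.0505:.012; python3 w.py top t3 blue:.448:.0505:.012 crock:.448:.05 white:.355:-.3065
```

```text
t 10.975 p [ 0.3548 -0.3663  0.119 ] rpy [ 3.0166e+00 -2.0000e-04 -3.1413e+00] w 0.0299 F [ 0.1  0.1 -0.3] q [ 0.95  0.51 -0.2   1.87  0.01  0.86  2.33]
blue (array([0.4412, 0.0511]), 1.91, np.float64(-2.76))
t 11.025 p [ 0.355  -0.3659  0.1191] rpy [ 3.0167e+00 -1.0000e-04 -3.1404e+00] w 0.0299 F [ 0.9  0.4 -0.4] q [ 0.95  0.51 -0.2   1.87  0.01  0.86  2.33]
blue (array([0.4474, 0.0528]), 0.51, np.float64(-1.45))
crock (array([0.4427, 0.0465]), 3.06, np.float64(6.11))
white (array([ 0.3547, -0.3094]), 1.8, np.float64(1.24))
```

Request:
apply_moves(moves=[[0, 0, 2.5, 0, 0, 0, 0.3], [0, 0, 2.5, 0, 0, 0, 0.3], [0, 0, 2.0, 0, 0, 0, 0.3], [0, 0, 0.9, 0, 0, 0, 0.3], [0, 0, 0, 0, 0, 0, 0.3], [0, 0, 0, 0, 0, 0, 1], [0, 0, 0, 0, 0, 0, 1], [0, 0, 0, 0, 0, 0, 1], [0, 0, 0, 0, 0, 0, 1], [0, 0, 0, 0, 0, 0, 1], [0, 0, 0, 0, 0, 0, 1]])

```text
time: 12.45
eef_pos: [0.3552, -0.3577, 0.0417]
ee_rot: [3.019, 0.001, -3.142]
force: [-0.7, 0.9, 6.4]
grip_width: 0.0065
finger_force: 59.1
```

```bash
python3 -c "
import cv2;a=cv2.imread('pics/t3.png');cv2.imwrite('pics/t3c.png',cv2.resize(a[200:320,200:440],None,fx=3,fy=3,interpolation=0))"
```

```text
(no output)
```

View pics/t3c.png

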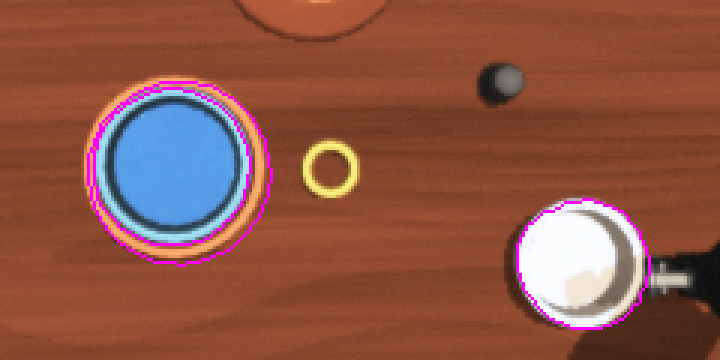

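Request:
apply_moves(moves=[[0, 0.1, -0.8, 0, 0, 0, 1], [0, 0.2, -1.6, 0, 0, 0, 1], [0, 0.25, -2.0, 0, 0, 0, 1], [0, 0.25, -2.0, 0, 0, 0, 1], [0, 0.25, -2.0, 0, 0, 0, 1], [0, 0.25, -2.0, 0, 0, 0, 1], [0, 0.28, -2.3, 0, 0, 0, 1], [-0.765, 2.965, 0.37, 0, 0, 0, 1], [-0.765, 2.965, 0.37, 0, 0, 0, 1], [-0.765, 2.965, 0.37, 0, 0, 0, 1], [-0.765, 2.965, 0.37, 0, 0, 0, 1], [-0.765, 2.965, 0.37, 0, 0, 0, 1], [-0.765, 2.965, 0.37, 0, 0, 0, 1], [-0.765, 2.965, 0.37, 0, 0, 0, 1], [-0.765, 2.965, 0.37, 0, 0, 0, 1], [-0.765, 2.965, 0.37, 0, 0, 0, 1], [-0.765, 2.965, 0.37, 0, 0, 0, 1], [-0.765, 2.965, 0.37, 0, 0, 0, 1], [-0.765, 2.965, 0.37, 0, 0, 0, 1], [0, 0, 0, 0, 0, 0, 1]])

```text
time: 14.95
eef_pos: [0.4466, 0.0036, 0.1692]
ee_rot: [3.017, 0.001, -3.137]
force: [-0.6, -0.6, -1.6]
grip_width: 0.0063
finger_force: 58.1
```

Request:
apply_moves(moves=[[0, 0, 0, 0, 0, 0, 1], [0, 0, 0, 0, 0, 0, 1]])

```text
time: 15.2
eef_pos: [0.4462, 0.0002, 0.1687]
ee_rot: [3.018, -0.0, 3.14]
force: [0.9, -0.4, -0.5]
grip_width: 0.0066
finger_force: 58.1
```

```bash
python3 w.py scene s4 white:.447:.0523:.128; python3 w.py top - white:.447:.0523:.128  yellow:.501:.4255 ring:.5975:.3255 ring:.442:-.09 ring:.627:-.27; python3 -c "
import cv2;a=cv2.imread('pics/s4.png');cv2.imwrite('pics/s4c.png',cv2.resize(a[80:280,180:480],None,fx=2,fy=2))"
```

```text
t 15.2 p [4.462e-01 2.000e-04 1.687e-01] rpy [ 3.0182e+00 -3.0000e-04  3.1401e+00] w 0.0066 F [ 0.9 -0.4 -0.5] q [ 0.29  0.32 -0.33  2.04 -0.03  0.8   1.57]
white (array([0.452, 0.046]), 1.98, np.float64(2.07))
t 15.25 p [4.463e-01 3.000e-04 1.687e-01] rpy [ 3.0180e+00 -2.0000e-04  3.1401e+00] w 0.0063 F [ 0.4  0.5 -2.6] q [ 0.29  0.32 -0.33  2.04 -0.03  0.8   1.57]
white (array([0.4503, 0.0515]), 2.09, np.float64(1.89))
yellow (array([0.5015, 0.4263]), 0.57, np.float64(0.3))
ring (array([0.5999, 0.3   ]), 1.81, np.float64(-4.08))
ring None
ring (array([ 0.6277, -0.27  ]), 0.32, np.float64(-0.76))
```

```bash
python3 -c "
import cv2,numpy as np
from bench import camera
a=cv2.imread('pics/s4.png')[80:300,180:480];b=camera('top')[130:320,80:460,::-1]
a=cv2.resize(a,None,fx=1.6,fy=1.6); b=cv2.copyMakeBorder(b,0,a.shape[0]-190,0,0,0); cv2.imwrite('pics/c4.png',np.hstack([a[:,:400],b]))"
```

```text
(no output)
```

View pics/c4.png

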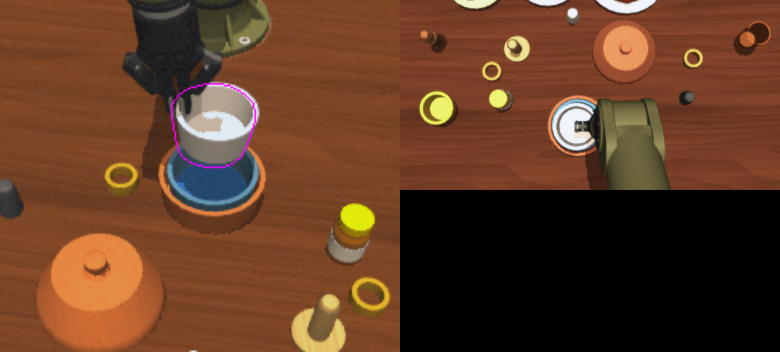

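Request:
apply_moves(moves=[[-0.05, -0.23, 2.0, 0, 0, 0, 1], [0, -0.23, 2.0, 0, 0, 0, 1], [0, -0.23, 2.0, 0, 0, 0, 1], [0, -0.18, 1.6, 0, 0, 0, 1], [0, -0.14, 1.2, 0, 0, 0, 1], [0, -0.12, 1.0, 0, 0, 0, 1], [0, 0, 0, 0, 0, 0, 1], [0, 0, 0, 0, 0, 0, 1]])

```text
time: 16.35
eef_pos: [0.4472, 0.0022, 0.0704]
ee_rot: [3.018, 0.001, -3.141]
force: [-0.1, 0.3, -1.8]
grip_width: 0.0067
finger_force: 58.2
```

Request:
apply_moves(moves=[[0, 0, 0, 0, 0, 0, 0.3], [0, 0, 0, 0, 0, 0, 0.3], [0, 0, 0, 0, 0, 0, 0.3], [0, 0, 0, 0, 0, 0, 0.3], [0, 0, -2.0, 0, 0, 0, 0.3], [0, 0, -2.5, 0, 0, 0, 0.3], [0, 0, -2.5, 0, 0, 0, 0.3], [0, 0, -3.0, 0, 0, 0, 0.3], [0, 0, 0, 0.124, 0, 0, 0.3], [0, 0, 0, 0.124, 0, 0, 0.3], [-0.36, 3.23, -0.066, 0, 0, 0, 0.3], [-0.36, 3.23, -0.066, 0, 0, 0, 0.3], [-0.36, 3.23, -0.066, 0, 0, 0, 0.3], [-0.36, 3.23, -0.066, 0, 0, 0, 0.3], [-0.36, 3.23, -0.066, 0, 0, 0, 0.3], [-0.36, 3.23, -0.066, 0, 0, 0, 0.3], [-0.36, 3.23, -0.066, 0, 0, 0, 0.3], [-0.36, 3.23, -0.066, 0, 0, 0, 0.3]])

```text
time: 18.6
eef_pos: [0.4757, 0.2479, 0.1423]
ee_rot: [-3.017, -0.0, -3.141]
force: [0.2, 0.3, -0.1]
grip_width: 0.0299
finger_force: 0.0
```

Request:
apply_moves(moves=[[-0.36, 3.23, -0.066, 0, 0, 0, 0.3], [-0.36, 3.23, -0.066, 0, 0, 0, 0.3], [-0.36, 3.23, -0.066, 0, 0, 0, 0.3], [-0.36, 3.23, -0.066, 0, 0, 0, 0.3], [-0.36, 3.23, -0.066, 0, 0, 0, 0.3], [-0.36, 3.23, -0.066, 0, 0, 0, 0.3], [-0.36, 3.23, -0.066, 0, 0, 0, 0.3], [0, 0, 0, 0, 0, 0, 0.3], [0, 0, 0, 0, 0, 0, 0.3]])

```text
time: 19.73
eef_pos: [0.5009, 0.4709, 0.1188]
ee_rot: [-3.016, -0.0, 3.141]
force: [0.6, -0.5, -0.5]
grip_width: 0.0299
finger_force: 0.0
```

```bash
python3 w.py scene - yellow:.501:.4257  white:.447:.0523:.024 ring:.6:.295; python3 w.py top - white:.447:.0523:.024 blue:.447:.0523:.012 yellow:.501:.4257 ring:.6:.295; python3 -c "
import cv2
from bench import camera
b=camera('top')[130:320,80:360,::-1];cv2.imwrite('pics/c5.png',cv2.resize(b,None,fx=2.5,fy=2.5,interpolation=0))"
```

```text
t 19.725 p [0.5009 0.4709 0.1188] rpy [-3.0161e+00 -3.0000e-04  3.1415e+00] w 0.0299 F [ 0.6 -0.5 -0.5] q [-0.7   0.75 -0.27  1.36  0.28  1.16  0.54]
yellow (array([0.5003, 0.425 ]), 0.31, np.float64(0.18))
white (array([0.4415, 0.0505]), 2.42, np.float64(-0.56))
ring (array([0.5999, 0.286 ]), 0.4, np.float64(-0.82))
t 19.775 p [0.5013 0.4705 0.1191] rpy [-3.0163e+00  1.0000e-04  3.1408e+00] w 0.0295 F [-0.4  0.  -0.5] q [-0.69  0.75 -0.27  1.36  0.28  1.16  0.54]
white (array([0.4493, 0.0507]), 0.25, np.float64(4.92))
blue (array([0.449 , 0.0517]), 0.16, np.float64(-0.48))
yellow (array([0.5016, 0.4261]), 0.54, np.float64(0.3))
ring (array([0.6009, 0.287 ]), 0.32, np.float64(-0.59))
```

View pics/c5.png

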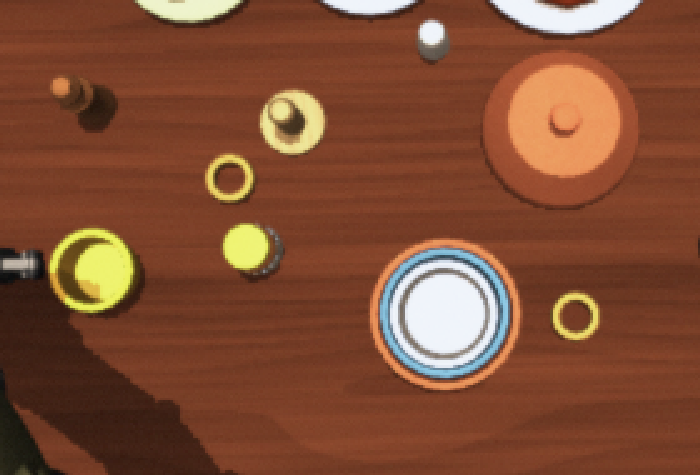

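Request:
apply_moves(moves=[[0, 0.26, 0, 0, 0, 0, 0.3], [0, 0, 2.5, 0, 0, 0, 0.3], [0, 0, 2.5, 0, 0, 0, 0.3], [0, 0, 2.0, 0, 0, 0, 0.3], [0, 0, 0.9, 0, 0, 0, 0.3], [0, 0, 0, 0, 0, 0, 0.3], [0, 0, 0, 0, 0, 0, 1], [0, 0, 0, 0, 0, 0, 1], [0, 0, 0, 0, 0, 0, 1], [0, 0, 0, 0, 0, 0, 1], [0, 0, 0, 0, 0, 0, 1], [0, 0, 0, 0, 0, 0, 1]])

```text
time: 21.38
eef_pos: [0.5015, 0.4646, 0.0418]
ee_rot: [-3.018, 0.001, 3.141]
force: [0.2, -1.6, 5.5]
grip_width: 0.0075
finger_force: 57.7
```

Request:
apply_moves(moves=[[0, -0.11, -0.9, 0, 0, 0, 1], [0, -0.2, -1.6, 0, 0, 0, 1], [0, -0.28, -2.2, 0, 0, 0, 1], [0, -0.28, -2.25, 0, 0, 0, 1], [0, -0.28, -2.25, 0, 0, 0, 1], [0, -0.28, -2.25, 0, 0, 0, 1], [0, -0.28, -2.25, 0, 0, 0, 1], [0.402, -2.864, 0.358, 0, 0, 0, 1], [0.402, -2.864, 0.358, 0, 0, 0, 1], [0.402, -2.864, 0.358, 0, 0, 0, 1], [0.402, -2.864, 0.358, 0, 0, 0, 1], [0.402, -2.864, 0.358, 0, 0, 0, 1], [0.402, -2.864, 0.358, 0, 0, 0, 1], [0.402, -2.864, 0.358, 0, 0, 0, 1], [0.402, -2.864, 0.358, 0, 0, 0, 1], [0.402, -2.864, 0.358, 0, 0, 0, 1], [0.402, -2.864, 0.358, 0, 0, 0, 1], [0.402, -2.864, 0.358, 0, 0, 0, 1], [0.402, -2.864, 0.358, 0, 0, 0, 1]])

```text
time: 23.75
eef_pos: [0.4529, 0.1178, 0.1795]
ee_rot: [-3.018, 0.002, -3.141]
force: [0.3, -0.3, -0.6]
grip_width: 0.0076
finger_force: 57.5
```

Request:
apply_moves(moves=[[0.402, -2.864, 0.358, 0, 0, 0, 1], [0, 0, 0, 0, 0, 0, 1], [0, 0, 0, 0, 0, 0, 1], [0, 0, 0, 0, 0, 0, 1]])

```text
time: 24.25
eef_pos: [0.449, 0.0906, 0.1787]
ee_rot: [-3.018, 0.001, -3.14]
force: [-1.1, 0.2, -0.9]
grip_width: 0.0074
finger_force: 57.6
```

```bash
python3 w.py scene - yellow:.4487:.0505:.138 ; python3 w.py top - yellow:.4487:.0505:.138
```

```text
t 24.25 p [0.449  0.0906 0.1787] rpy [-3.0183e+00  7.0000e-04 -3.1399e+00] w 0.0074 F [-1.1  0.2 -0.9] q [-0.16  0.33 -0.25  1.98  0.25  0.9   1.02]
yellow (array([0.4492, 0.0519]), 0.82, np.float64(-0.19))
t 24.3 p [0.4489 0.0905 0.1786] rpy [-3.0181e+00  4.0000e-04 -3.1399e+00] w 0.0077 F [ 0.4  0.5 -1.4] q [-0.16  0.33 -0.25  1.98  0.25  0.9   1.02]
yellow (array([0.4495, 0.0503]), 0.87, np.float64(-0.78))
```

Request:
apply_moves(moves=[[0, 0.23, 2.0, 0, 0, 0, 1], [0, 0.23, 2.0, 0, 0, 0, 1], [0, 0.23, 2.0, 0, 0, 0, 1], [0, 0.18, 1.5, 0, 0, 0, 1], [0, 0.14, 1.2, 0, 0, 0, 1], [0, 0.11, 0.9, 0, 0, 0, 1], [0, 0, 0, 0, 0, 0, 1], [0, 0, 0, 0, 0, 0, 1], [0, 0, 0, 0, 0, 0, 0.3], [0, 0, 0, 0, 0, 0, 0.3], [0, 0, 0, 0, 0, 0, 0.3], [0, 0, 0, 0, 0, 0, 0.3], [0, 0, -2.0, 0, 0, 0, 0.3], [0, 0, -2.5, 0, 0, 0, 0.3], [0, 0, -2.5, 0, 0, 0, 0.3], [0, 0, -3.0, 0, 0, 0, 0.3]])

```text
time: 26.35
eef_pos: [0.4484, 0.102, 0.1814]
ee_rot: [-3.019, -0.001, -3.14]
force: [0.7, 0.3, -0.1]
grip_width: 0.0297
finger_force: 0.0
```

Request:
apply_moves(moves=[[0, 0, 0, -0.123, 0, 0, 0.0], [-2.56, -2.28, 0, 0, 0, 0, 0.0], [-2.56, -2.28, 0, 0, 0, 0, 0.0], [-2.56, -2.28, 0, 0, 0, 0, 0.0], [-2.56, -2.28, 0, 0, 0, 0, 0.0], [-2.56, -2.28, 0, 0, 0, 0, 0.0], [-2.56, -2.28, 0, 0, 0, 0, 0.0], [-2.56, -2.28, 0, 0, 0, 0, 0.0], [-2.56, -2.28, 0, 0, 0, 0, 0.0], [0, 0, 0, 0, 0, 0, 0.0], [0, 0, 0, 0, 0, 0, 0.0]])

```text
time: 27.72
eef_pos: [0.6532, -0.0799, 0.1806]
ee_rot: [3.141, -0.001, -3.14]
force: [-0.4, 0.8, 0.0]
grip_width: 0.0426
finger_force: 0.0
```

```bash
cat >> h.py <<'E'
O["rim"]=([(80,56)],O["crock"][1]); O["lidb"]=([(89,0),(89,8)],O["lid"][1])
E
python3 w.py scene s6 yellow:.449:.0505:.036; python3 w.py top - lid:.6535:-.08 lidb:.6535:-.08 yellow:.449:.0505:.036 white:.449:.0505:.024 blue:.449:.0505:.012 crock:.448:.05 rim:.448:.05; python3 w.py wrist w6
python3 -c "
import cv2,numpy as np
from h import *
a=cv2.resize(cv2.imread('pics/s6.png')[130:260,230:400],None,fx=2,fy=2);b=cv2.imread('pics/w6.png')
i=camera_info('wrist');pts=np.concatenate([np.c_[.6535+r*np.cos(A),-.08+r*np.sin(A),0*A+z] for r,z in((.015,.099),(.089,0.))])
for u,v in proj(i,pts).round().astype(int): cv2.circle(b,(int(u),int(v)),1,(255,0,255),-1)
b=b[:,100:];a=cv2.copyMakeBorder(a,0,420-a.shape[0],0,0,0);cv2.imwrite('pics/c6.png',np.hstack([a,b]))"
```

```text
t 27.725 p [ 0.6532 -0.0799  0.1806] rpy [ 3.1411e+00 -8.0000e-04 -3.1404e+00] w 0.0426 F [-0.4  0.8  0. ] q [ 0.22  0.6  -0.24  1.48  0.15  1.08  1.52]
yellow (array([0.4423, 0.0552]), 2.19, np.float64(-1.96))
t 27.775 p [ 0.653  -0.0797  0.1809] rpy [ 3.1413e+00 -6.0000e-04 -3.1398e+00] w 0.0428 F [-1.  -0.5  0.2] q [ 0.22  0.6  -0.24  1.48  0.15  1.08  1.52]
lid (array([ 0.6543, -0.0367]), 3.48, np.float64(-15.71))
lidb (array([ 0.6543, -0.0367]), 3.48, np.float64(-15.71))
yellow (array([0.4499, 0.0564]), 0.25, np.float64(-0.15))
white (array([0.4492, 0.0528]), 0.23, np.float64(4.86))
blue (array([0.4488, 0.0531]), 0.61, np.float64(-0.77))
crock (array([0.4487, 0.0521]), 0.3, np.float64(0.22))
rim (array([0.4487, 0.0521]), 0.3, np.float64(0.22))
t 27.825 p [ 0.6531 -0.0798  0.1812] rpy [-3.1415e+00 -3.0000e-04 -3.1397e+00] w 0.0425 F [-0.6  0.2  0.1] q [ 0.22  0.6  -0.24  1.48  0.15  1.08  1.52]
```

View pics/c6.png

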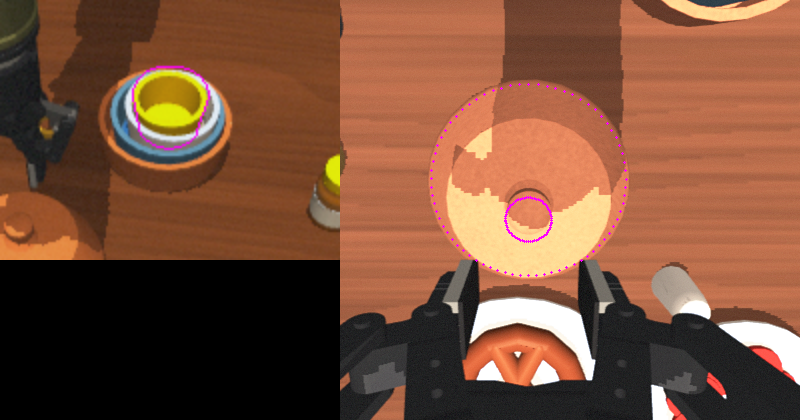

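Request:
apply_moves(moves=[[-0.03, 0, 2.5, 0, 0, 0, 0.0], [0, 0, 2.5, 0, 0, 0, 0.0], [0, 0, 2.5, 0, 0, 0, 0.0], [0, 0, 1.8, 0, 0, 0, 0.0], [0, 0, 1.0, 0, 0, 0, 0.0], [0, 0, 0, 0, 0, 0, 0.0], [0, 0, 0, 0, 0, 0, 1], [0, 0, 0, 0, 0, 0, 1], [0, 0, 0, 0, 0, 0, 1], [0, 0, 0, 0, 0, 0, 1], [0, 0, 0, 0, 0, 0, 1]])

```text
time: 29.25
eef_pos: [0.6545, -0.0812, 0.0793]
ee_rot: [-3.141, 0.002, -3.141]
force: [-0.2, 0.1, 5.1]
grip_width: 0.0261
finger_force: 59.5
```

Request:
apply_moves(moves=[[0, 0, -0.8, 0, 0, 0, 1], [0, 0, -1.6, 0, 0, 0, 1], [0, 0, -2.4, 0, 0, 0, 1], [0, 0, -2.4, 0, 0, 0, 1], [0, 0, -2.4, 0, 0, 0, 1], [0, 0, -2.4, 0, 0, 0, 1], [2.06, 1.32, 0, 0, 0, 0, 1], [2.06, 1.32, 0, 0, 0, 0, 1], [2.06, 1.32, 0, 0, 0, 0, 1], [2.06, 1.32, 0, 0, 0, 0, 1], [2.06, 1.32, 0, 0, 0, 0, 1]])

```text
time: 30.62
eef_pos: [0.5501, -0.015, 0.1989]
ee_rot: [-3.14, 0.001, -3.141]
force: [-0.4, 0.6, -3.8]
grip_width: 0.0256
finger_force: 59.3
```

```bash
python3 w.py top - crock:.448:.0505 rim:.448:.0505 blue:.449:.0505:.012 yellow:.449:.0505:.036; python3 w.py scene - crock:.448:.0505 yellow:.449:.053:.036;python3 -c "
from h import *
a=camera('scene')[60:300,130:480];b=camera('top')[150:350,180:400]
b=cv2.resize(b,None,fx=1.2,fy=1.2);cv2.imwrite('pics/c7.png',np.hstack([a,b])[:,:,::-1])"
```

```text
t 30.625 p [ 0.5501 -0.015   0.1989] rpy [-3.1404e+00  6.0000e-04 -3.1414e+00] w 0.0256 F [-0.4  0.6 -3.8] q [ 0.16  0.42 -0.26  1.75  0.13  0.99  1.42]
crock (array([0.4483, 0.0671]), 6.81, np.float64(-3.58))
rim (array([0.4483, 0.0671]), 6.81, np.float64(-3.58))
blue (array([0.4316, 0.06  ]), 5.74, np.float64(-7.54))
yellow (array([0.4478, 0.0582]), 1.1, np.float64(-0.77))
t 30.675 p [ 0.5471 -0.0127  0.1989] rpy [-3.1415e+00 -2.3000e-03 -3.1392e+00] w 0.0265 F [-4.9  1.8 -4.4] q [ 0.16  0.42 -0.26  1.75  0.13  0.99  1.42]
crock (array([0.4584, 0.005 ]), 2.77, np.float64(-3.76))
yellow (array([0.4294, 0.0724]), 2.59, np.float64(-6.15))
```

View pics/c7.png

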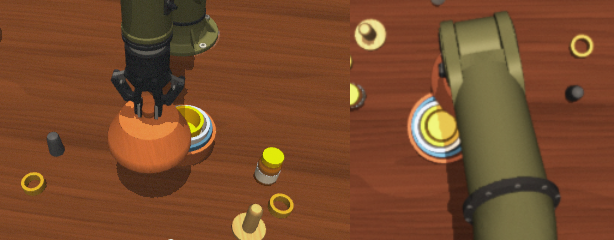

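Request:
apply_moves(moves=[[2.0, 1.3, 0, 0, 0, 0, 1], [2.0, 1.3, 0, 0, 0, 0, 1], [2.0, 1.3, 0, 0, 0, 0, 1], [2.0, 1.3, 0, 0, 0, 0, 1], [1.8, 1.2, 0, 0, 0, 0, 1], [0, 0, 0, 0, 0, 0, 1], [0, 0, 0, 0, 0, 0, 1], [0, 0, 0, 0, 0, 0, 1], [0, 0, 0, 0, 0, 0, 1]])

```text
time: 31.95
eef_pos: [0.4532, 0.0483, 0.198]
ee_rot: [-3.141, 0.0, 3.141]
force: [0.4, -0.7, -3.5]
grip_width: 0.026
finger_force: 59.3
```

```bash
python3 w.py scene s8
python3 - <<'E'
from h import *
i=camera_info("scene");im=cv2.imread("pics/s8.png");s=ctrl.state()["eef_pos"];print(s)
zl=s[2]-.0793
for c,r,z,col in(((.448,.0513),.080,.056,(255,0,255)),((.448,.0513),.073,0,(255,0,255)),((s[0]-.001,s[1]),.089,zl,(0,255,0))):
    p=proj(i,np.c_[c[0]+r*np.cos(A),c[1]+r*np.sin(A),0*A+z])[:,None]
    cv2.polylines(im,[(p*16).round().astype(np.int32)],True,col,1,0,4)
cv2.imwrite("pics/c8.png",cv2.resize(im[90:260,220:400],None,fx=3.5,fy=3.5,interpolation=0))
E
```

```text
t 31.95 p [0.4532 0.0483 0.198 ] rpy [-3.1406  0.      3.141 ] w 0.026 F [ 0.4 -0.7 -3.5] q [ 0.06  0.29 -0.29  1.97  0.11  0.89  1.29]
[0.45312186 0.04834732 0.19792714]
```

View pics/c8.png

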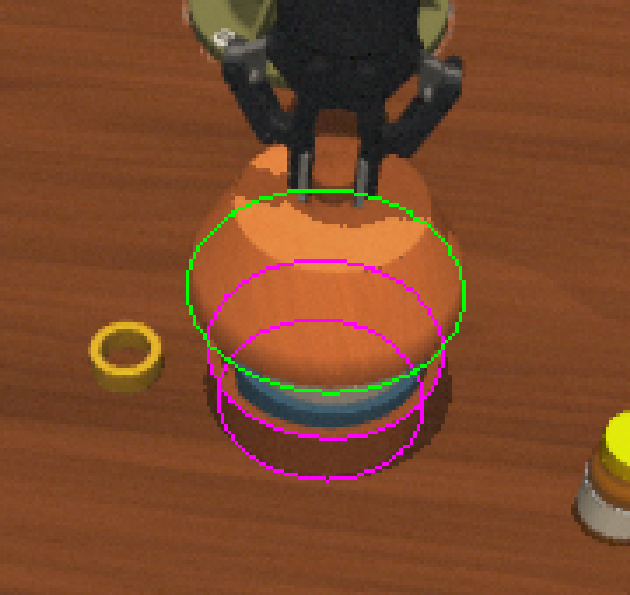

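Request:
apply_moves(moves=[[0.41, 0.3, 1.5, 0, 0, 0, 1], [0, 0, 1.5, 0, 0, 0, 1], [0, 0, 1.5, 0, 0, 0, 1], [0, 0, 1.3, 0, 0, 0, 1], [0, 0, 0, 0, 0, 0, 1], [0, 0, 0, 0, 0, 0, 1], [0, 0, 0, 0, 0, 0, 1]])

```text
time: 32.88
eef_pos: [0.4491, 0.0517, 0.1405]
ee_rot: [-3.141, 0.001, -3.141]
force: [0.4, -0.0, -3.6]
grip_width: 0.026
finger_force: 59.3
```

Request:
apply_moves(moves=[[0, 0, 0.3, 0, 0, 0, 1], [0, 0, 0.3, 0, 0, 0, 1], [0, 0, 0.2, 0, 0, 0, 1], [0, 0, 0, 0, 0, 0, 1]])

```text
time: 33.38
eef_pos: [0.4488, 0.0515, 0.1319]
ee_rot: [-3.141, 0.0, -3.141]
force: [0.7, 0.4, -4.6]
grip_width: 0.0258
finger_force: 59.2
```

Request:
apply_moves(moves=[[0, 0, 0.2, 0, 0, 0, 1], [0, 0, 0.2, 0, 0, 0, 1], [0, 0, 0, 0, 0, 0, 1], [0, 0, 0, 0, 0, 0, 1]])

```text
time: 33.88
eef_pos: [0.4488, 0.0516, 0.128]
ee_rot: [-3.141, 0.0, -3.141]
force: [0.8, -0.1, -3.9]
grip_width: 0.0259
finger_force: 59.5
```

Request:
apply_moves(moves=[[0, 0, 0.1, 0, 0, 0, 1], [0, 0, 0, 0, 0, 0, 0.2], [0, 0, 0, 0, 0, 0, 0.0], [0, 0, 0, 0, 0, 0, 0.0], [0, 0, 0, 0, 0, 0, 0.0], [0, 0, -1.5, 0, 0, 0, 0.0], [0, 0, -2.5, 0, 0, 0, 0.0], [0, 0, -2.5, 0, 0, 0, 0.0], [0, 0, -2.5, 0, 0, 0.1745, -0.5], [0, 0, 0, 0, 0, 0.1745, -0.5], [0, 0, 0, 0, 0, 0.1745, -0.5], [0, 0, 0, 0, 0, 0.1745, -0.5], [0, 0, 0, 0, 0, 0.1745, -0.5], [0, 0, 0, 0, 0, 0.1745, -0.5], [0, 0, 0, 0, 0, 0.1745, -0.5], [0, 0, 0, 0, 0, 0.1745, -0.5], [0, 0, 0, 0, 0, 0.1745, -0.5], [0, 0, 0, 0, 0, 0, -0.5]])

```text
time: 36.12
eef_pos: [0.4486, 0.0518, 0.217]
ee_rot: [-3.142, 0.001, 1.573]
force: [-0.4, 0.2, 0.3]
grip_width: 0.0642
finger_force: 0.0
```

Request:
apply_moves(moves=[[-2.84, -0.13, 0, 0, 0, 0, -0.5], [-2.84, -0.13, 0, 0, 0, 0, -0.5], [-2.84, -0.13, 0, 0, 0, 0, -0.5], [-2.84, -0.13, 0, 0, 0, 0, -0.5], [-2.84, -0.13, 2, 0, 0, 0, -0.5], [0, 0, 2.5, 0, 0, 0, -0.5], [0, 0, 2.5, 0, 0, 0, -0.5], [0, 0, 2.5, 0, 0, 0, -0.5], [0, 0, 0, 0, 0, 0, -0.5], [0, 0, 0, 0, 0, 0, -0.5]])

```text
time: 37.38
eef_pos: [0.4427, -0.0905, 0.1229]
ee_rot: [3.141, 0.001, 1.573]
force: [0.2, -0.2, 0.7]
grip_width: 0.0641
finger_force: 0.0
```

```bash
python3 w.py scene s9 lid:.448:.0513:.048 ring:.442:-.09 ring:.6:.2865 ring:.627:-.27 holder:.663:.219; python3 w.py top t9 lid:.448:.0513:.048 lidb:.448:.0513:.048  ring:.442:-.09 ring:.6:.2865 ring:.627:-.27 holder:.663:.219; python3 -c "
import cv2,numpy as np
a=cv2.resize(cv2.imread('pics/s9.png')[100:270,200:420],None,fx=2.4,fy=2.4);b=cv2.imread('pics/t9.png')[180:320,200:440];b=cv2.copyMakeBorder(b,0,a.shape[0]-140,0,0,0)
cv2.imwrite('pics/c9.png',np.hstack([a,b]))"
```

```text
t 37.375 p [ 0.4427 -0.0905  0.1229] rpy [3.141e+00 1.100e-03 1.573e+00] w 0.0641 F [ 0.2 -0.2  0.7] q [ 0.09  0.38  0.08  2.09 -0.05  0.67  0.2 ]
lid (array([0.4301, 0.052 ]), 1.62, np.float64(0.96))
ring (array([ 0.4414, -0.0906]), 0.34, np.float64(-0.94))
ring (array([0.6   , 0.2863]), 0.42, np.float64(-0.86))
ring (array([ 0.6254, -0.271 ]), 0.33, np.float64(-0.76))
holder (array([0.6626, 0.2184]), 0.32, np.float64(-0.14))
t 37.425 p [ 0.4429 -0.0905  0.1231] rpy [3.1402e+00 1.2000e-03 1.5726e+00] w 0.0638 F [ 0.1 -0.3 -0.1] q [ 0.09  0.38  0.08  2.09 -0.05  0.67  0.2 ]
lid (array([0.4463, 0.0532]), 0.36, np.float64(-1.0))
lidb (array([0.4463, 0.0532]), 0.36, np.float64(-1.0))
ring None
ring (array([0.6012, 0.2868]), 0.32, np.float64(-0.57))
ring (array([ 0.6277, -0.27  ]), 0.32, np.float64(-0.75))
holder (array([0.6635, 0.2195]), 0.24, np.float64(0.12))
```

View pics/c9.png

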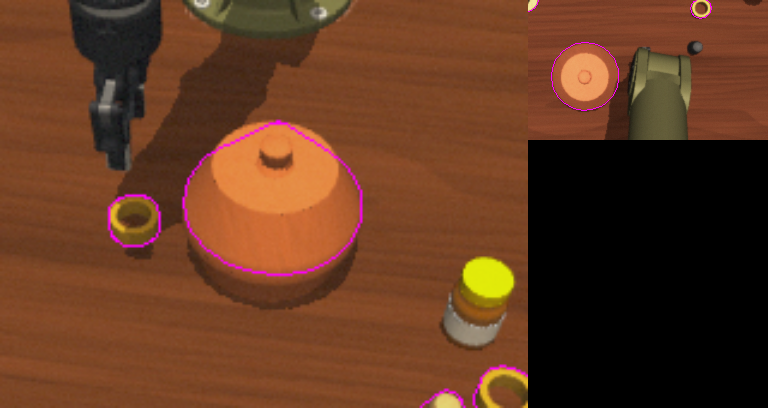

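Request:
apply_moves(moves=[[0, -0.08, 3.0, 0, 0, 0, -0.5], [0, 0, 3.0, 0, 0, 0, -0.5], [0, 0, 3.0, 0, 0, 0, -0.5], [0, 0, 2.0, 0, 0, 0, -0.5], [0, 0, 0.8, 0, 0, 0, -0.5], [0, 0, 0, 0, 0, 0, -0.5], [0, 0, 0, 0, 0, 0, -0.5], [0, 0, 0, 0, 0, 0, 1], [0, 0, 0, 0, 0, 0, 1], [0, 0, 0, 0, 0, 0, 1], [0, 0, 0, 0, 0, 0, 1]])

```text
time: 38.85
eef_pos: [0.4421, -0.0906, 0.0056]
ee_rot: [3.139, 0.001, 1.571]
force: [-1.4, -0.1, 13.6]
grip_width: 0.0499
finger_force: 59.7
```

Request:
apply_moves(moves=[[0, 0, -1.0, 0, 0, 0, 1], [0, 0, -2.0, 0, 0, 0, 1], [0, 0, -3.0, 0, 0, 0, 1], [0, 0, -3.0, 0, 0, 0, 1], [0, 0, -3.0, 0, 0, 0, 1], [0, 0, -3.0, 0, 0, 0, 1], [2.58, 1.84, 0, 0, 0, 0, 1], [2.58, 1.84, 0, 0, 0, 0, 1], [2.58, 1.84, 0, 0, 0, 0, 1], [2.58, 1.84, 0, 0, 0, 0, 1], [2.58, 1.84, 0, 0, 0, 0, 1], [2.58, 1.84, 0, 0, 0, 0, 1], [2.58, 1.84, 0, 0, 0, 0, 1], [2.58, 1.84, 0, 0, 0, 0, 1], [2.58, 1.84, 0, 0, 0, 0, 1], [2.58, 1.84, 0, 0, 0, 0, 1], [2.58, 1.84, 0, 0, 0, 0, 1], [2.58, 1.84, 0, 0, 0, 0, 1], [0, 0, 0, 0, 0, 0, 1], [0, 0, 0, 0, 0, 0, 1]])

```text
time: 41.35
eef_pos: [0.6616, 0.2184, 0.154]
ee_rot: [-3.141, 0.002, 1.571]
force: [0.4, -0.2, -0.4]
grip_width: 0.0498
finger_force: 62.3
```

```bash
python3 w.py scene s10 ring:.663:.219:.15 ; python3 w.py top - ring:.663:.219:.15
```

```text
t 41.35 p [0.6616 0.2184 0.154 ] rpy [-3.141e+00  2.000e-03  1.571e+00] w 0.0498 F [ 0.4 -0.2 -0.4] q [-0.39  0.68  0.06  1.39 -0.04  1.07 -0.32]
ring (array([0.6755, 0.2007]), 1.35, np.float64(-9.21))
t 41.4 p [0.6617 0.218  0.1541] rpy [-3.1412e+00  2.1000e-03  1.5703e+00] w 0.0498 F [-0.2 -0.9 -0.4] q [-0.39  0.68  0.06  1.39 -0.04  1.07 -0.32]
ring (array([0.6435, 0.2316]), 0.55, np.float64(8.01))
```

Request:
apply_moves(moves=[[0.04, 0.14, 2.0, 0, 0, 0, 1], [0, 0, 2.0, 0, 0, 0, 1], [0, 0, 1.5, 0, 0, 0, 1], [0, 0, 0.5, 0, 0, 0, 1], [0, 0, 0.5, 0, 0, 0, 1], [0, 0, 0, 0, 0, 0, 1], [0, 0, 0, 0, 0, 0, 1]])

```text
time: 42.32
eef_pos: [0.6638, 0.2198, 0.0894]
ee_rot: [3.141, 0.001, 1.571]
force: [-0.3, -0.8, -1.0]
grip_width: 0.0495
finger_force: 62.3
```

Request:
apply_moves(moves=[[-0.1, -0.07, 0.5, 0, 0, 0, 1], [0, 0, 1.0, 0, 0, 0, 1], [0, 0, 1.0, 0, 0, 0, 1], [0, 0, 1.0, 0, 0, 0, 1], [0, 0, 1.0, 0, 0, 0, 1], [0, 0, 0, 0, 0, 0, 1], [0, 0, 0, 0, 0, 0, 1]])

```text
time: 43.2
eef_pos: [0.663, 0.2186, 0.044]
ee_rot: [3.141, 0.001, 1.571]
force: [0.4, 0.9, -0.7]
grip_width: 0.0497
finger_force: 62.3
```

Request:
apply_moves(moves=[[0, 0, 0, 0, 0, 0, -0.5], [0, 0, 0, 0, 0, 0, -0.5], [0, 0, 0, 0, 0, 0, -0.5], [0, 0, -2.0, 0, 0, 0, -0.5], [0, 0, -3.0, 0, 0, 0, -0.5], [0, 0, -3.0, 0, 0, 0, -0.5], [0, 0, -3.0, 0, 0, 0, -0.5], [2.26, -2.09, 0, 0, 0, 0, -0.5], [2.26, -2.09, 0, 0, 0, 0, -0.5], [2.26, -2.08, 0, 0, 0, 0, -0.5], [0, 0, 1.0, 0, 0, 0, -0.5], [0, 0, 0, 0, 0, 0, -0.5], [0, 0, 0, 0, 0, 0, -0.5]])

```text
time: 44.82
eef_pos: [0.6011, 0.2851, 0.1438]
ee_rot: [3.141, 0.002, 1.569]
force: [0.6, -0.5, 0.3]
grip_width: 0.0641
finger_force: 0.0
```

```bash
python3 w.py scene s11 ring:.663:.219:.01 ring:.6:.2865 ring:.627:-.27; python3 w.py top - ring:.663:.219:.01 ring:.6:.2865 ring:.627:-.27
```

```text
t 44.825 p [0.6011 0.2851 0.1438] rpy [3.1412e+00 1.9000e-03 1.5694e+00] w 0.0641 F [ 0.6 -0.5  0.3] q [-0.52  0.64  0.06  1.5  -0.04  1.   -0.44]
ring (array([0.6705, 0.2167]), 1.19, np.float64(1.15))
ring (array([0.6007, 0.2855]), 0.55, np.float64(-1.11))
ring (array([ 0.626 , -0.2705]), 0.34, np.float64(-0.75))
t 44.875 p [0.6011 0.2852 0.1439] rpy [3.1411e+00 1.6000e-03 1.5694e+00] w 0.0637 F [-0.  -1.1  0.1] q [-0.52  0.64  0.06  1.5  -0.04  1.   -0.44]
ring (array([0.6647, 0.2105]), 1.46, np.float64(-3.47))
ring (array([0.6071, 0.2735]), 1.77, np.float64(-4.76))
ring (array([ 0.6277, -0.27  ]), 0.32, np.float64(-0.77))
```

Request:
apply_moves(moves=[[0.12, -0.06, 3.0, 0, 0, 0, -0.5], [0, 0, 3.0, 0, 0, 0, -0.5], [0, 0, 3.0, 0, 0, 0, -0.5], [0, 0, 3.0, 0, 0, 0, -0.5], [0, 0, 1.6, 0, 0, 0, -0.5], [0, 0, 0.2, 0, 0, 0, -0.5], [0, 0, 0, 0, 0, 0, -0.5], [0, 0, 0, 0, 0, 0, 1], [0, 0, 0, 0, 0, 0, 1], [0, 0, 0, 0, 0, 0, 1], [0, 0, 0, 0, 0, 0, 1]])

```text
time: 46.3
eef_pos: [0.6005, 0.2879, 0.0078]
ee_rot: [3.139, -0.0, 1.571]
force: [-1.4, -0.7, 5.6]
grip_width: 0.0496
finger_force: 61.0
```

Request:
apply_moves(moves=[[0, 0, -1.0, 0, 0, 0, 1], [0, 0, -2.0, 0, 0, 0, 1], [0, 0, -3.0, 0, 0, 0, 1], [0, 0, -3.0, 0, 0, 0, 1], [0, 0, -3.0, 0, 0, 0, 1], [0, 0, -2.0, 0, 0, 0, 1], [-2.25, 2.09, 0, 0, 0, 0, 1], [-2.25, 2.09, 0, 0, 0, 0, 1], [-2.24, 2.08, 0, 0, 0, 0, 1], [0, 0, 0, 0, 0, 0, 1], [0, 0, 0, 0, 0, 0, 1], [0, 0, 2, 0, 0, 0, 1], [0, 0, 1.5, 0, 0, 0, 1], [0, 0, 0, 0, 0, 0, 1], [0, 0, 0, 0, 0, 0, 1]])

```text
time: 48.18
eef_pos: [0.6623, 0.2207, 0.1114]
ee_rot: [3.141, 0.001, 1.572]
force: [0.2, -0.3, -0.6]
grip_width: 0.0495
finger_force: 62.2
```

Ring bottom at ~0.104; lower onto the post with a small x correction.

Request:
apply_moves(moves=[[0, 0.08, 0.7, 0, 0, 0, 1], [0, 0, 0.7, 0, 0, 0, 1], [0, 0, 0.6, 0, 0, 0, 1], [0, 0, 0.5, 0, 0, 0, 1], [0, 0, 0, 0, 0, 0, 1]])

```text
time: 48.8
eef_pos: [0.6627, 0.2201, 0.0852]
ee_rot: [-3.141, 0.001, 1.571]
force: [0.7, 0.5, -1.1]
grip_width: 0.0498
finger_force: 62.2
```

Request:
apply_moves(moves=[[0, 0.04, 1.0, 0, 0, 0, 1], [0, 0, 1.0, 0, 0, 0, 1], [0, 0, 1.0, 0, 0, 0, 1], [0, 0, 0.6, 0, 0, 0, 1], [0, 0, 0, 0, 0, 0, 1], [0, 0, 0, 0, 0, 0, 1]])

```text
time: 49.55
eef_pos: [0.6637, 0.2203, 0.0501]
ee_rot: [3.141, 0.001, 1.571]
force: [-0.1, 0.1, -0.2]
grip_width: 0.0501
finger_force: 62.2
```

Request:
apply_moves(moves=[[0, 0, 0, 0, 0, 0, -0.5], [0, 0, 0, 0, 0, 0, -0.5], [0, 0, 0, 0, 0, 0, -0.5], [0, 0, -2.0, 0, 0, 0, -0.5], [0, 0, -3.0, 0, 0, 0, -0.5], [0, 0, -3.0, 0, 0, 0, -0.5], [0, 0, -3.0, 0, 0, 0, -0.5], [-3.07, -0.23, 0, 0, 0, 0, -0.5], [-3.07, -0.23, 0, 0, 0, 0, -0.5], [-3.07, -0.23, 0, 0, 0, 0, -0.5], [-3.07, -0.23, 0, 0, 0, 0, -0.5], [-3.07, -0.23, 0, 0, 0, 0, -0.5], [-3.07, -0.23, 0, 0, 0, 0, -0.5], [-3.07, -0.23, 0, 0, 0, 0, -0.5], [-3.07, -0.23, 0, 0, 0, 0, -0.5], [-3.07, -0.23, 0, 0, 0, 0, -0.5], [-3.07, -0.23, 0, 0, 0, 0, -0.5]])

```text
time: 51.68
eef_pos: [0.6405, -0.0877, 0.1603]
ee_rot: [3.141, 0.001, 1.571]
force: [-0.2, -0.7, -0.1]
grip_width: 0.064
finger_force: 0.0
```

Request:
apply_moves(moves=[[-3.07, -0.23, 0, 0, 0, 0, -0.5], [-3.07, -0.23, 0, 0, 0, 0, -0.5], [-3.07, -0.23, 0, 0, 0, 0, -0.5], [-3.07, -0.23, 0, 0, 0, 0, -0.5], [-3.07, -0.23, 0, 0, 0, 0, -0.5], [-3.07, -0.23, 0, 0, 0, 0, -0.5], [0, 0, 0, 0, 0, 0, -0.5], [0, 0, 0, 0, 0, 0, -0.5]])

```text
time: 52.68
eef_pos: [0.627, -0.27, 0.1603]
ee_rot: [3.142, 0.0, 1.572]
force: [-0.8, 0.2, 0.9]
grip_width: 0.0638
finger_force: 0.0
```

```bash
cat >> h.py <<'E'
O["stack"]=([(36,0),(36,10),(26,54),(15,80),(11,92)],((14,60,75),(34,255,255)))
E
python3 w.py scene s12 ring:.627:-.27 stack:.663:.219; python3 w.py top t12 stack:.663:.219 ring:.627:-.27 lidb:.448:.052:.048; python3 -c "
import cv2,numpy as np
a=cv2.resize(cv2.imread('pics/s12.png')[220:330,340:460],None,fx=3,fy=3);b=cv2.resize(cv2.imread('pics/t12.png')[140:250,140:260],None,fx=3,fy=3)
cv2.imwrite('pics/c12.png',np.hstack([a,b]))"
```

```text
t 52.675 p [ 0.627  -0.27    0.1603] rpy [3.1415 0.     1.5716] w 0.0638 F [-0.8  0.2  0.9] q [ 0.34  0.65  0.06  1.43 -0.04  1.06  0.4 ]
ring (array([ 0.6263, -0.2711]), 0.33, np.float64(-0.84))
stack (array([0.6629, 0.2183]), 0.24, np.float64(-0.18))
t 52.725 p [ 0.6273 -0.2694  0.1603] rpy [ 3.1414e+00 -1.0000e-04  1.5726e+00] w 0.0641 F [-0.  -0.3 -0.6] q [ 0.34  0.65  0.06  1.43 -0.04  1.06  0.4 ]
stack (array([0.6636, 0.2195]), 0.26, np.float64(0.16))
ring (array([ 0.6321, -0.2799]), 2.01, np.float64(-4.29))
lidb (array([0.446 , 0.0528]), 0.19, np.float64(-0.93))
```

Both rings stack as expected. Grasp the last ring at (0.6266, -0.2704).

Request:
apply_moves(moves=[[-0.04, 0, 3.0, 0, 0, 0, -0.5], [0, 0, 3.0, 0, 0, 0, -0.5], [0, 0, 3.0, 0, 0, 0, -0.5], [0, 0, 3.0, 0, 0, 0, -0.5], [0, 0, 2.8, 0, 0, 0, -0.5], [0, 0, 0.6, 0, 0, 0, -0.5], [0, 0, 0, 0, 0, 0, -0.5], [0, 0, 0, 0, 0, 0, -0.5], [0, 0, 0, 0, 0, 0, 1], [0, 0, 0, 0, 0, 0, 1], [0, 0, 0, 0, 0, 0, 1], [0, 0, 0, 0, 0, 0, 1]])

```text
time: 54.28
eef_pos: [0.6277, -0.2718, 0.0085]
ee_rot: [3.139, 0.002, 1.571]
force: [-2.2, 0.8, 8.6]
grip_width: 0.0497
finger_force: 60.6
```

Request:
apply_moves(moves=[[0, 0, -1.0, 0, 0, 0, 1], [0, 0, -2.0, 0, 0, 0, 1], [0, 0, -3.0, 0, 0, 0, 1], [0, 0, -3.0, 0, 0, 0, 1], [0, 0, -3.0, 0, 0, 0, 1], [0, 0, -2.0, 0, 0, 0, 1], [3.06, 0.22, 0, 0, 0, 0, 1], [3.06, 0.22, 0, 0, 0, 0, 1], [3.06, 0.22, 0, 0, 0, 0, 1], [3.06, 0.22, 0, 0, 0, 0, 1], [3.06, 0.22, 0, 0, 0, 0, 1], [3.06, 0.22, 0, 0, 0, 0, 1], [3.06, 0.22, 0, 0, 0, 0, 1], [3.06, 0.22, 0, 0, 0, 0, 1], [3.06, 0.22, 0, 0, 0, 0, 1], [3.06, 0.22, 0, 0, 0, 0, 1], [3.06, 0.22, 0, 0, 0, 0, 1], [3.06, 0.22, 0, 0, 0, 0, 1]])

```text
time: 56.52
eef_pos: [0.6534, 0.0969, 0.1477]
ee_rot: [3.14, 0.001, 1.571]
force: [-0.2, 1.0, -0.6]
grip_width: 0.049
finger_force: 62.1
```

Request:
apply_moves(moves=[[3.06, 0.22, 0, 0, 0, 0, 1], [3.06, 0.22, 0, 0, 0, 0, 1], [3.06, 0.22, 0, 0, 0, 0, 1], [3.06, 0.22, 0, 0, 0, 0, 1], [0, 0, 0, 0, 0, 0, 1], [0, 0, 0, 0, 0, 0, 1], [0, 0, 2, 0, 0, 0, 1], [0, 0, 1, 0, 0, 0, 1], [0, 0, 0, 0, 0, 0, 1], [0, 0, 0, 0, 0, 0, 1]])

```text
time: 57.78
eef_pos: [0.6623, 0.2179, 0.1165]
ee_rot: [3.141, 0.001, 1.571]
force: [-0.6, 0.1, -0.3]
grip_width: 0.0497
finger_force: 62.1
```

Request:
apply_moves(moves=[[0, 0.08, 0.8, 0, 0, 0, 1], [0, 0, 0.8, 0, 0, 0, 1], [0, 0, 0.6, 0, 0, 0, 1], [0, 0, 0.5, 0, 0, 0, 1], [0, 0, 0, 0, 0, 0, 1]])

```text
time: 58.4
eef_pos: [0.6623, 0.2181, 0.0882]
ee_rot: [-3.141, 0.001, 1.571]
force: [-1.7, -0.0, -0.3]
grip_width: 0.0498
finger_force: 62.1
```

Request:
apply_moves(moves=[[0, 0.05, 0.8, 0, 0, 0, 1], [0, 0, 0.8, 0, 0, 0, 1], [0, 0, 0.6, 0, 0, 0, 1], [0, 0, 0, 0, 0, 0, 1], [0, 0, 0, 0, 0, 0, -0.5], [0, 0, 0, 0, 0, 0, -0.5], [0, 0, 0, 0, 0, 0, -0.5], [0, 0, -2.0, 0, 0, 0, -0.5], [0, 0, -3.0, 0, 0, 0, -0.5], [0, 0, -3.0, 0, 0, 0, -0.5], [0, 0, -3.0, 0, 0, 0, -0.5], [-3, 0, 0, 0, 0, 0, -0.5], [-3, 0, 0, 0, 0, 0, -0.5], [-3, 0, 0, 0, 0, 0, -0.5], [-3, 0, 0, 0, 0, 0, -0.5], [0, 0, 0, 0, 0, 0, -0.5], [0, 0, 0, 0, 0, 0, -0.5]])

```text
time: 60.52
eef_pos: [0.6632, 0.0994, 0.1771]
ee_rot: [3.141, 0.0, 1.572]
force: [-1.4, 0.1, 0.0]
grip_width: 0.0639
finger_force: 0.0
```

```bash
cat >> h.py <<'E'
O["stack"]=([(36,0),(36,10),(26,76),(11,92)],((14,60,75),(34,255,255)))
E
python3 w.py scene s13 stack:.663:.219; python3 w.py top t13 ; python3 -c "
import cv2,numpy as np
a=cv2.resize(cv2.imread('pics/s13.png')[120:330,180:440],None,fx=1.8,fy=1.8);b=cv2.imread('pics/t13.png')[120:330,90:400];b=cv2.copyMakeBorder(b,0,a.shape[0]-210,0,0,0)
cv2.imwrite('pics/c13.png',np.hstack([a,b]))"
```

```text
t 60.525 p [0.6632 0.0994 0.1771] rpy [3.1415 0.     1.5718] w 0.0639 F [-1.4  0.1  0. ] q [-0.22  0.62  0.07  1.45 -0.05  1.08 -0.15]
stack (array([0.6626, 0.2192]), 0.34, np.float64(0.06))
t 60.575 p [0.6631 0.1    0.177 ] rpy [ 3.1415e+00 -2.0000e-04  1.5727e+00] w 0.064 F [ 0.5  1.  -0.1] q [-0.22  0.62  0.07  1.45 -0.05  1.08 -0.15]
```

View pics/c13.png

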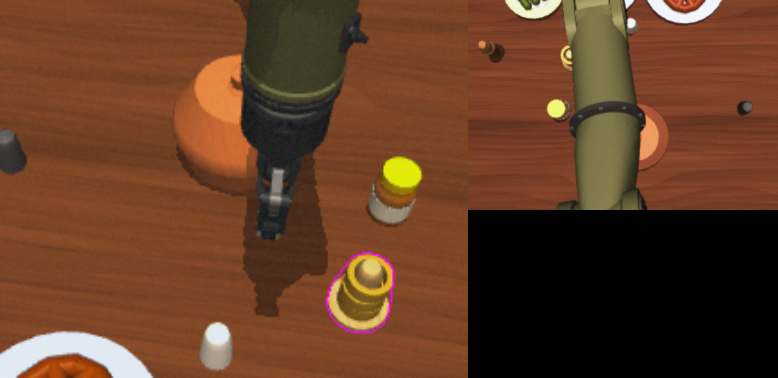

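```bash
python3 -c "
from bench import ctrl
print(ctrl.hand_in())"
```

```text
the job is handed in; nothing more can be done
None
```

The job is handed in: the blue, white and yellow bowls (green was absent) are nested in the crock with the lid closed, all three rings are on the post, and I never touched the bystanders; the judge returned no verdict.

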